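# Weigh a copper pot on the hook scale and stamp its ticket

## Task

Weigh the copper pot: first zero the empty scale by pressing the blue plunger all the way down to its stop for a moment and letting it up, then hang the pot by its handle across both prongs of the scale's hook and let go. With the pot hanging there on its own, press the red plunger all the way down to its stop for a moment to stamp the ticket and let it up. Leave the pot hanging; do not press the red plunger before the pot hangs or the blue one after, and do not shift or knock over any of the other things on the bench.

Things in the scene. Friction and masses are not known exactly. Their poses are not given: they have to be found in the camera images.
- pot_bail (a point): Centre of the level brass bar atop the copper pot's stiff handle. Bar 14 mm wide (x), 129 mm long (y), 12 mm high; this point is 134 mm above the bench while the pot stands there. z up, y along the bar. The pot's rim is 58 mm below the bar's underside. The handle does not swing on the pot; half a turn makes no difference.
- pot: The round copper pot, 120 mm across at its rim (70 mm up), 140 mm tall with its handle, 0.25 to 0.5 kg. Origin at the centre of its underside, z up, y along the handle bar. Two flat legs (12 x 5 mm) at y = +62 and -62 mm carry the bar.
- hook_seat (a point): Resting place of the bar's underside: midway between the hook's two prongs, level with their tops, 215 mm above the bench. z up. Prongs (10 mm thick) at y = +36 and -36 mm run level from a crossbar at x = +94 mm out to x = -26 mm, then bend up to tips ending at x = -41, z = +18 mm. The bar comes in from -x above the tips, lying along y, then down between tips and column.
- stand: The hook scale, fixed to the bench. Origin on the bench straight below point hook_seat, same axes. Grey base 150 x 120 x 30 mm at x = +40 to +190 mm; aluminium column 60 mm wide (y), front face at x = +100 mm (its 90 mm wide crossbar: +94 mm), top 225 mm above the bench.
- zero_top (a point): Centre of the top of the blue plunger head (zero the scale): a round flat mushroom head 42 mm across, 12 mm thick, on a fixed grey box 80 x 80 x 46 mm; 90 mm above the bench when up. z up.
- zero_plunger (a joint): Travel of the blue plunger: 0 when up, 0.02 m when pressed down to its stop. Spring: 3.5 N at the top, 11 N at the stop; springs back by itself.
- ticket_top (a point): Centre of the top of the red plunger head (stamp the ticket): same size and height as the blue one, on its own fixed grey box 80 x 80 x 46 mm with a paper slip at one side.
- ticket_plunger (a joint): Travel of the red plunger: 0 when up, 0.02 m at its stop, same spring as the blue one.
- canister: Bystander: slim brass canister, upright, 62 mm across, 180 mm tall, standing between the two plunger boxes. Origin at its underside.
- tin: Bystander: steel tin, 72 mm across, 105 mm tall, standing close to the pot. Origin at its underside.
- cup: Bystander: white cup, 72 mm across, 80 mm tall. Origin at its underside.
- bowl: Bystander: small copper bowl, 90 mm across, 40 mm tall. Origin at its underside.
- hammer: Bystander: hammer lying roughly along x at the right edge of the work. Origin on its underside.
- brush: Bystander: hand brush lying on the bench at the left edge of the work. Origin on its underside.
- jar: Bystander: amber jar with brass lid, 70 mm across, 90 mm tall, at the near left. Origin at its underside.
There are look-alikes about, which are no part of the job. Leave any green look-alike of the part that bears zero_top alone. Leave any purple look-alike of the pot alone.

How it is judged:
On the way, in this order (a step that is already met when the one before it is completed fails the run):
1. The blue plunger is pressed down to its stop (at least 18 of 20 mm) for 0.2 s while the hook is empty (value of joint zero_plunger above 0.018 m and distance between pot_bail and hook_seat above 0.08 m), for 0.2 s.
2. The pot hangs by its handle bar on both prongs, let go and still, with both plungers up (x of pot_bail in the frame of hook_seat between -0.026 and 0.05 m and y of pot_bail in the frame of hook_seat between -0.022 and 0.022 m and z of pot_bail in the frame of hook_seat between -0.002 and 0.013 m and angle between pot_bail's own z axis and vertical below 0.25 rad and contact force between pot and stand above 1 N and contact force between pot and the fingers below 0.2 N and linear speed of pot below 0.05 m/s and value of joint each of zero_plunger, ticket_plunger below 0.004 m), for 0.3 s.
3. The red plunger is pressed down to its stop (at least 18 of 20 mm) for 0.2 s while the pot hangs there, untouched (value of joint ticket_plunger above 0.018 m and x of pot_bail in the frame of hook_seat between -0.026 and 0.05 m and y of pot_bail in the frame of hook_seat between -0.022 and 0.022 m and z of pot_bail in the frame of hook_seat between -0.002 and 0.013 m and angle between pot_bail's own z axis and vertical below 0.25 rad and contact force between pot and stand above 1 N and contact force between pot and the fingers below 0.2 N and linear speed of pot below 0.05 m/s), for 0.2 s.
At the end, for the whole second after the job is handed in: The pot hangs still and released, bar resting on both prongs between tips and column, within 22 mm of the hook's middle sideways, tilted under 0.25 rad; both plungers are up (within 4 mm); each bystander is within 30 mm of its start and tipped under 0.4 rad (all of step 2 and distance of each of canister, tin, cup, bowl, hammer, brush, jar from where it was at the start of the episode below 0.03 m and angle between each of canister, tin, cup, bowl, hammer, brush, jar's own z axis and vertical below 0.4 rad); the robot touches nothing.
It fails at once if The red plunger is pressed (past 10 mm) while the pot is not on the hook (value of joint ticket_plunger above 0.01 m and distance between pot_bail and hook_seat above 0.08 m).
It fails at once if The blue plunger is pressed (past 10 mm) with the pot on the hook (value of joint zero_plunger above 0.01 m and distance between pot_bail and hook_seat below 0.08 m).
It fails at once if A bystander is shifted by more than 30 mm or tipped by more than 0.4 rad (distance of any of canister, tin, cup, bowl, hammer, brush, jar from where it was at the start of the episode above 0.03 m or angle between any of canister, tin, cup, bowl, hammer, brush, jar's own z axis and vertical above 0.4 rad).
It also fails if it takes over 72 s, if anything falls off the work surface, if the arm or the gripper's body presses on something with over 40 N, if the wrist force passes 120 N, or if a joint passes its speed limit or range.

## Robot

A 6-joint arm with a two-finger parallel gripper is mounted at the origin on the work surface. World frame = base frame: x ahead of the robot, y to its left, z up, the work surface at z = 0. Lengths are in m, angles in rad, forces in N, time in s.
With the tool pointing down it reaches from about 0.3 to 0.825 m from the base axis. Payload 5.4 kg.
Tool frame: the origin (TCP) lies midway between the tips of the shut fingers; the grasp point (between the pads) lies 19 mm behind it; z points along the fingers, y is the direction in which the jaws open and shut (so a half turn about z gives the same grasp; the last joint's range is limited). The gripper opens to 92 mm and grips with 3 to 60 N. Pads are 20 mm wide; open, the fingers measure 128 mm over their backs; the gripper's body (75 mm by 189 mm) begins 69 mm behind the grasp point.
Start: joints at [-0.21, 0.158, 1.597, -0, 1.386, -0.21], TCP at [0.575, -0, 0.215] pointing down, gripper open.
Joint ranges: [-2.91, 2.91], [-0.94, 2.29], [0.18, 2.7], [-1.29, 4.43], [0.17, 2.64], [-3, 3]. Speed limits (rad/s): [2.57, 2.57, 3.14, 3.14, 3.14, 3.14].

## Interface

Orientations are given as [roll, pitch, yaw] about the fixed x, y, z axes, in that order (R = Rz(yaw) Ry(pitch) Rx(roll)).
In Python, from cell import env, read_camera, calibration, job gives the robot as it stands.
- The arm moves only by the shell command python3 -m inch 'ROWS' [FORCE]. ROWS is JSON, a list of rows, each a list of 3 entries, a list of its own where there are three numbers: the closure, from -1 (fully open) to 1 (shut), then the shift along the tool's x, y, z in mm, then the turn about the tool's z in degrees. In form: [[grip, [dx, dy, dz], twist], ...]. A call has exactly 5 rows; each row is the pose to reach, as a shift and turn from the pose commanded when the call began, along the tool's axes at that moment; what a row does not reach only later rows make up. A row lasts 1/8 s, in which the tool goes at most 62.5 mm and 10.7 degrees, less where a joint would pass 70% of its speed; a pose out of reach is approached as far as the arm can. A call with a gripper value outside its range is refused whole. The fingers move at their own pace and stop on an object; FORCE is the grip in N (left out, the last holds). Time passes only in rows, so rows that repeat a pose let the fingers close, or fill a call up. It gives the time, the measured TCP pose, the force and the opening at its end, in the units of the state.
- env.get_state(): the state, without advancing time (a new reading comes with each control period).
- read_camera(name): name is "scene" or "side" or "wrist"; returns (picture, depth): 480x640x3 uint8, red, green, blue; 480x640 float32, m along the optical axis (not along the pixel's ray), 0 where there is no reading.
- calibration(name): a dict with "mtx" (3x3 intrinsics, pixels), "pose" (4x4, takes a point from camera to world coordinates). Camera axes: x right, y down, z forward; pixel columns grow to the right and rows downward; lengths in m; the calibration is good to about 2 mm. The wrist camera is an equidistant fisheye: a pixel r from the principal point sees the ray r / f radians off the axis. A picture is of the moment at which its call begins: read the wrist's pose just before it. calibration takes no time and is no camera call; for the wrist camera it gives the pose at the moment of the call.
- job.finish_job(): hands the job in, once; it reports no verdict.
The state is a dict: "time_s": time; "joints": joint angles; "joint_velocities": joint speeds; "tau": joint torques, N m; "ee_pos": TCP position; "ee_rot": TCP orientation; "ft_force": force on the tool from outside, world axes, zero at the start; "moment": the same for the moment, N m; "finger_gap": finger opening in m.
Only numpy, scipy, OpenCV 4.12 (cv2) and the standard library are available. Lean on these libraries where they do the work, as an engineer would, in place of code of your own. Each camera call takes 0.05 s, during which the arm holds its last target.

## Working session

There is one attempt and no reset: what is moved stays moved. The work goes in short steps, Python scripts to look and compute and a shell command to move; the robot and the scene stay as the last step left them, time stands still between calls to the robot, and variables do not carry over. Pictures are saved under pics/ and viewed, and the job is handed in when it is done.

```bash
ls; mkdir -p pics
python3 - <<'E'
from cell import env, read_camera, calibration
import cv2,numpy as np
print(env.get_state())
for n in ["scene","side","wrist"]:
    c=calibration(n)
    im,d=read_camera(n)
    print(n,np.round(c["mtx"],1).tolist(),np.round(c["pose"],3).tolist())
    cv2.imwrite(f"pics/{n}0.png",im[:,:,::-1]); np.savez(f"pics/{n}0.npz",d=d,K=c["mtx"],T=c["pose"],im=im)
E
```

```text
pics
{'time_s': 0.0, 'joints': array([-2.10086391e-01,  1.59036093e-01,  1.59821764e+00, -1.24620187e-05,
        1.38617205e+00, -2.10111108e-01]), 'joint_velocities': array([-9.87660010e-04,  1.66203685e-05,  1.94154440e-03, -4.61990026e-04,
       -7.62494880e-04,  1.76826398e-03]), 'tau': array([ 4.79022274e-04, -3.85570908e+01, -3.22103977e+01,  7.00944406e-02,
        3.78346047e-02, -1.56143192e-04]), 'ee_pos': array([5.74385690e-01, 1.13638020e-04, 2.13633494e-01]), 'ee_rot': array([-3.13979728e+00, -3.70357117e-04,  1.57082301e+00]), 'ft_force': array([-0.03386714, -0.21564531,  0.24738246]), 'moment': array([ 0.03707326, -0.04849958, -0.01838287]), 'finger_gap': 0.09185317859484489}
scene [[460.9, 0.0, 320.7], [0.0, 460.9, 234.9], [0.0, 0.0, 1.0]] [[0.763, 0.551, -0.338, 0.926], [0.647, -0.641, 0.413, -0.497], [0.011, -0.534, -0.846, 1.168], [0.0, 0.0, 0.0, 1.0]]
side [[578.9, 0.0, 322.1], [0.0, 578.9, 247.9], [0.0, 0.0, 1.0]] [[-0.993, -0.066, 0.097, 0.366], [-0.117, 0.492, -0.863, 1.309], [0.009, -0.868, -0.496, 0.905], [0.0, 0.0, 0.0, 1.0]]
wrist [[371.6, 0.0, 320.9], [0.0, 371.6, 235.5], [0.0, 0.0, 1.0]] [[1.0, -0.0, -0.003, 0.575], [-0.001, -0.957, -0.289, 0.084], [-0.002, 0.289, -0.957, 0.384], [0.0, 0.0, 0.0, 1.0]]
```

View pics/scene0.png

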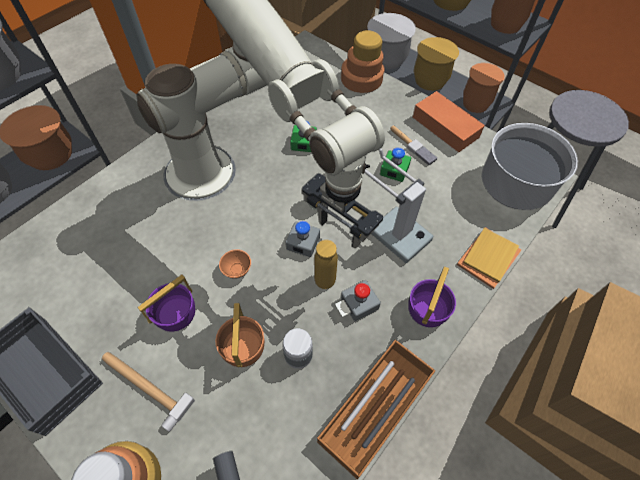

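View pics/side0.png

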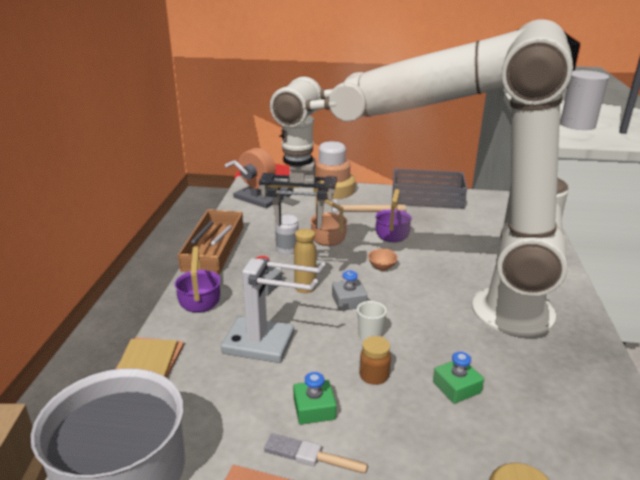

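View pics/wrist0.png

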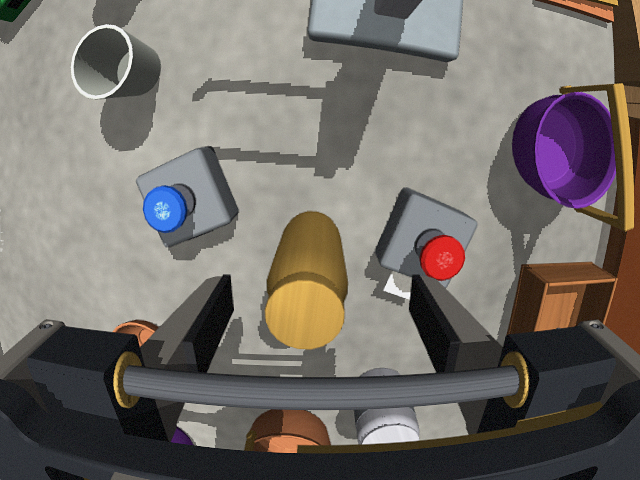

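```bash
cat > h.py <<'E'
import numpy as np,cv2
def load(n):
    z=np.load(f"pics/{n}.npz"); return z["im"],z["d"],z["K"],z["T"]
def cloud(n):
    im,d,K,T=load(n)
    v,u=np.mgrid[:480,:640]
    x=(u-K[0,2])/K[0,0]; y=(v-K[1,2])/K[1,1]
    P=np.stack([x*d,y*d,d],-1)@T[:3,:3].T+T[:3,3]
    P[d<=0]=np.nan
    return im,P
def grab(n,tag):
    from cell import read_camera,calibration
    c=calibration(n); im,d=read_camera(n)
    np.savez(f"pics/{n}{tag}.npz",d=d,K=c["mtx"],T=c["pose"],im=im)
    return im
def crop(n,x0,y0,x1,y1,s,out):
    im=load(n)[0]; c=cv2.resize(im[y0:y1,x0:x1],None,fx=s,fy=s,interpolation=cv2.INTER_CUBIC)
    cv2.imwrite(f"pics/{out}.png",c[:,:,::-1])
E
python3 - <<'E'
from h import *
for n,pts in [("scene0",[("blue",302,228),("red",362,289),("canister",327,246),("bar mid",238,333),("bar a",237,308),("bar b",235,360),("tin",298,340),("bowl",235,265),("coltop",412,190),("stand base",410,240),("hammerhead",177,412),("purple1",165,293),("tin2",298,335),("bench",280,380)]),
 ("side0",[("blue",349,275),("prongtip1",321,267),("prongtip2",314,285),("p1",285,263),("p2",280,279),("coltop",258,268),("cup",371,310),("jar",376,345),("red",263,259),("canister",305,235)])]:
    im,P=cloud(n)
    for k,u,v in pts: print(n,k,np.round(P[v,u],3), im[v,u])
crop("scene0",180,280,340,400,5,"c1")
crop("scene0",280,140,460,275,4,"c2")
crop("side0",210,220,410,370,4,"c3")
E
```

```text
scene0 blue [0.441 0.014 0.089] [ 76 135 226]
scene0 red [ 0.683 -0.027  0.091] [216  60  56]
scene0 canister [ 0.566 -0.031  0.184] [206 168  90]
scene0 bar mid [ 0.544 -0.325  0.14 ] [132 110  59]
scene0 bar a [ 0.498 -0.283  0.141] [128 106  59]
scene0 bar b [ 0.573 -0.369  0.105] [67 59 32]
scene0 tin [ 0.653 -0.239  0.107] [217 219 223]
scene0 bowl [ 0.343 -0.167  0.008] [217 143 101]
scene0 coltop [0.64  0.221 0.227] [217 219 223]
scene0 stand base [0.68  0.214 0.031] [162 174 177]
scene0 hammerhead [ 0.533 -0.534  0.027] [216 216 219]
scene0 purple1 [ 0.334 -0.368  0.135] [86 71 37]
scene0 tin2 [ 0.646 -0.231  0.111] [217 219 223]
scene0 bench [ 0.66  -0.319  0.   ] [90 90 86]
side0 blue [0.438 0.028 0.092] [108 146 211]
side0 prongtip1 [0.492 0.208 0.222] [169 163 164]
side0 prongtip2 [0.498 0.28  0.22 ] [140 134 134]
side0 p1 [ 0.643 -0.157  0.001] [182 176 172]
side0 p2 [ 0.635 -0.037  0.021] [81 81 82]
side0 coltop [0.63  0.235 0.225] [187 184 186]
side0 cup [0.375 0.132 0.06 ] [203 202 193]
side0 jar [0.358 0.304 0.091] [200 169 106]
side0 red [0.63  0.184 0.218] [139 123 127]
side0 canister [ 0.561 -0.017  0.178] [209 178 111]
```

View pics/c1.png

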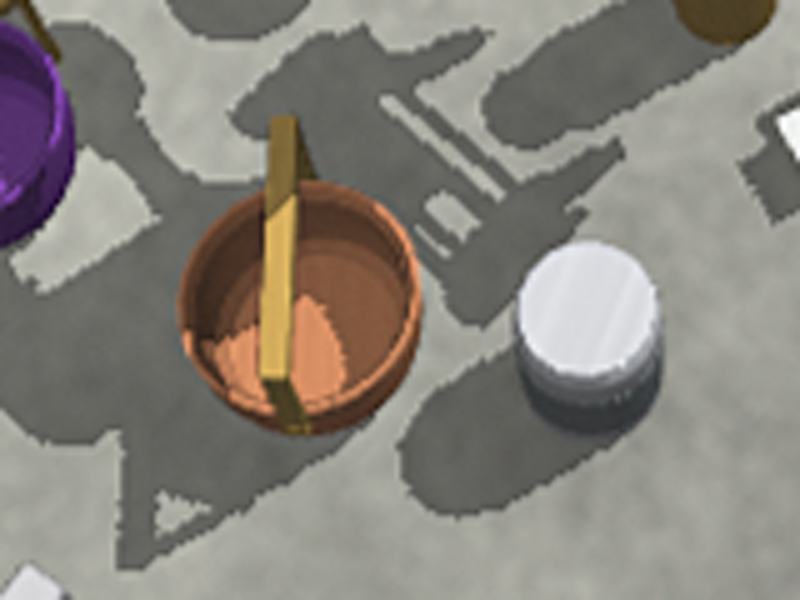

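View pics/c2.png

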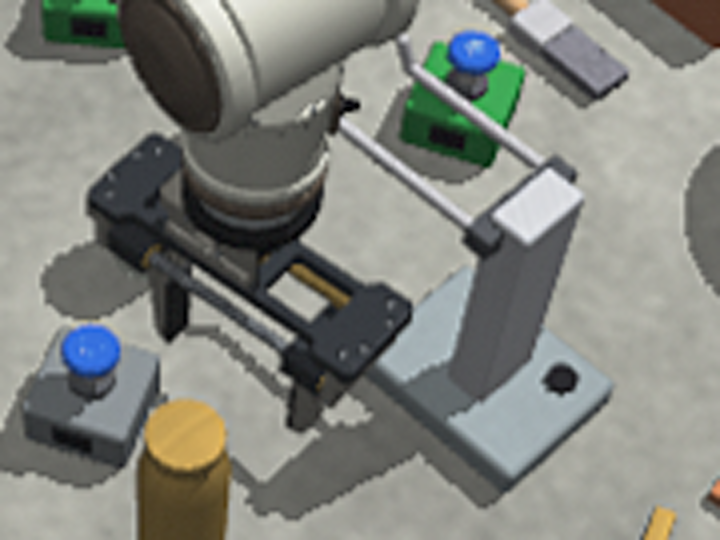

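View pics/c3.png

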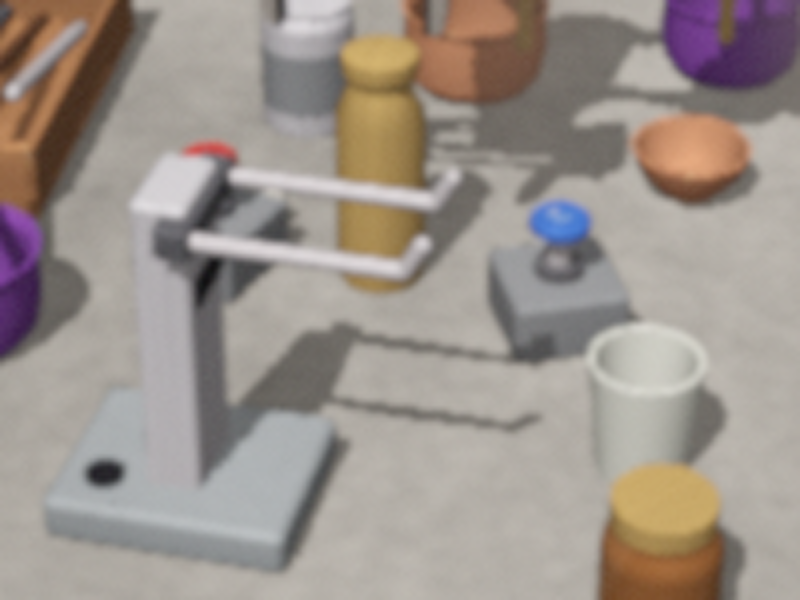

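Run:
```python
from h import *
def rect(Q):
    r=cv2.minAreaRect((Q[:,:2]*1000).astype(np.float32)); return np.round(np.array(r[0]),1),np.round(r[1],1),round(r[2],1),len(Q)
for n in ["scene0","side0"]:
    im,P=cloud(n); I=im.astype(int)
    x,y,z=P[...,0],P[...,1],P[...,2]
    box=lambda a,b,c,d,e,f:(x>a)&(x<b)&(y>c)&(y<d)&(z>e)&(z<f)
    print(n)
    print(" base top",rect(P[box(.5,.85,.1,.4,.025,.035)]))
    print(" col top",rect(P[box(.59,.75,.18,.3,.217,.235)&(I.min(-1)>150)]))
    for nm,c in (("prong-",.208),("prong+",.28)):
        m=box(.46,.62,c-.035,c+.035,.195,.245)
        Q=P[m]; print(nm,len(Q),np.round(Q.min(0),3) if len(Q) else '',np.round(np.median(Q,0),3) if len(Q) else '')
        if len(Q)>10:
            Q=Q[(Q[:,0]>.52)]
            if len(Q)>10: print('  fit',np.polyfit(Q[:,0],Q[:,1],1), 'y@.55',np.polyval(np.polyfit(Q[:,0],Q[:,1],1),.55), Q[:,2].max())
    print(" blue",rect(P[box(.38,.5,-.04,.08,.085,.097)&(I[...,2]>I[...,0]+60)]))
    print(" red",rect(P[box(.6,.75,-.1,.05,.085,.097)&(I[...,0]>I[...,1]+60)]))
    print(" bar",rect(P[box(.4,.65,-.45,-.2,.135,.147)]), np.round(np.mean(P[box(.4,.65,-.45,-.2,.133,.147)],0),3))
    print(" can",rect(P[box(.5,.65,-.1,.05,.175,.19)]))
    print(" tin",rect(P[box(.58,.75,-.33,-.15,.10,.115)]))
    print(" cup",rect(P[box(.3,.48,.08,.24,.074,.09)]))
    print(" jar",rect(P[box(.25,.45,.2,.4,.08,.1)]))
    print(" potrim",rect(P[box(.4,.65,-.45,-.2,.062,.076)]))
    print(" box blue",rect(P[box(.35,.52,-.06,.1,.042,.05)]), " box red",rect(P[box(.6,.78,-.12,.07,.042,.05)]))
```

```text
scene0
 base top (array([674.8, 250.1]), array([298.5, 349.6]), 89.9, 1283)
 col top (array([628.1, 226.8]), array([71.9, 78.4]), 1.2, 245)
prong- 160 [0.501 0.181 0.204] [0.561 0.195 0.215]
  fit [-0.12209167  0.26326995] y@.55 0.19611953449392877 0.22296218206413865
prong+ 179 [0.494 0.256 0.209] [0.555 0.268 0.215]
  fit [-0.1133386   0.33105235] y@.55 0.2687161236949969 0.22128998734303718
 blue (array([439.7,  15.8]), array([38.6, 38.6]), 82.9, 147)
 red (array([684.6, -28.4]), array([36.6, 39.9]), 40.0, 182)
 bar (array([ 531.1, -321.6]), array([ 14.8, 128.8]), 43.8, 330) [ 0.533 -0.323  0.141]
 can (array([564.2, -33.8]), array([50.4, 50.1]), 19.1, 285)
 tin (array([ 651.1, -243.1]), array([66.2, 64. ]), 1.3, 594)
 cup (array([0., 0.]), array([0., 0.]), 0.0, 0)
 jar (array([0., 0.]), array([0., 0.]), 0.0, 0)
 potrim (array([ 555.5, -323.5]), array([117.4, 172.2]), 83.2, 419)
 box blue (array([438.9,  15.9]), array([79.8, 80. ]), 20.8, 393)  box red (array([683.9, -29.1]), array([79.4, 80.2]), 69.8, 509)
side0
 base top (array([705.4, 243.2]), array([287.3, 286.4]), 0.1, 1664)

[... 274 characters left out ...]
7] y@.55 0.2730561020154546 0.21878827217503083
 blue (array([436. ,  21.7]), array([37.8, 37.6]), 62.6, 103)
 red (array([682.7, -31.8]), array([25.5, 23.9]), 41.8, 26)
 bar (array([ 512.4, -298.7]), array([19.4, 82.2]), 45.6, 72) [ 0.51  -0.296  0.139]
 can (array([564.3, -31.5]), array([54.7, 49.2]), 79.9, 142)
 tin (array([ 640.8, -241.1]), array([45.7, 76. ]), 10.0, 157)
 cup (array([373.4, 159.7]), array([71.1, 74.3]), 20.3, 199)
 jar (array([356.7, 301.9]), array([59.4, 64.6]), 3.2, 478)
 potrim (array([ 547. , -277.8]), array([217.6, 125.3]), 64.6, 235)
 box blue (array([436.4,  19.6]), array([79.8, 84.8]), 19.6, 391)  box red (array([696.4,  17.4]), array([187.6,  64.4]), 47.5, 137)
```

```bash
python3 -m inch '[[1,[0,-50,-5],0],[1,[8,-95,-5],-10],[1,[18,-136,-5],-20],[1,[18,-136,-5],-30],[1,[18,-136,-5],-40]]' 20; python3 -m inch '[[1,[0,0,0],-10],[1,[0,0,0],-20],[1,[0,0,0],-30],[1,[0,0,0],-40],[1,[0,0,0],-50]]'
python3 - <<'E'
from h import *
from cell import env
s=env.get_state(); print(s["time_s"],s["ee_pos"],s["ee_rot"],s["ft_force"],s["finger_gap"])
for n in ["scene","side","wrist"]:
    im=grab(n,"1")
crop("wrist1",0,0,640,480,1,"w1")
crop("scene1",280,140,460,275,4,"c4")
E
```

```text
time_s: 0.78
ee_pos: [0.4384, 0.0182, 0.2195]
ee_rot: [3.142, 0.0, 2.275]
ft_force: [-0.2, 0.3, 0.4]
finger_gap: 0.0436
time_s: 1.4
ee_pos: [0.4388, 0.018, 0.2193]
ee_rot: [3.141, -0.001, -3.136]
ft_force: [-0.4, -0.4, -0.7]
finger_gap: 0.0006
1.4 [0.43875622 0.01803344 0.21932083] [ 3.14145561e+00 -5.04427326e-04 -3.13583813e+00] [-0.36492878 -0.36765164 -0.67347655] 0.0006071304183091545
```

View pics/w1.png

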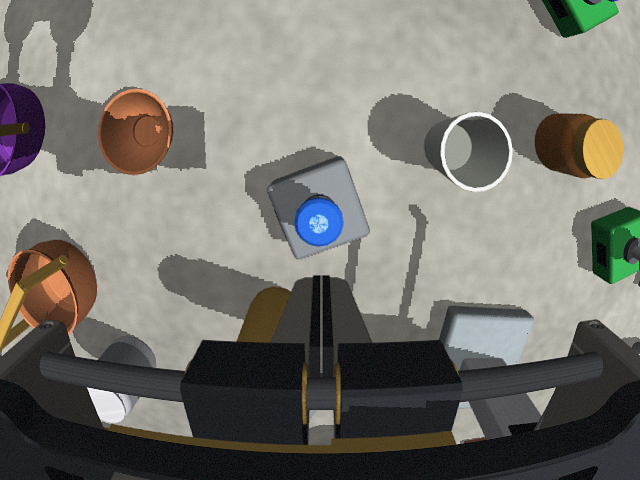

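View pics/c4.png

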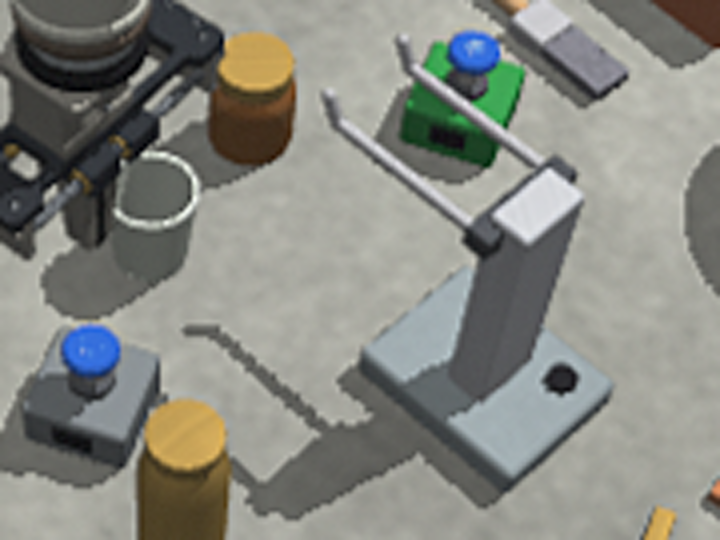

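```bash
cat >> h.py <<'E'
def wray(tag,u,v,z):
    im,d,K,T=load("wrist"+tag)
    a=np.array([(u-K[0,2])/K[0,0],(v-K[1,2])/K[1,1]]); r=np.linalg.norm(a)
    D=np.array([*(a/r*np.sin(r)),np.cos(r)]) if r>0 else np.array([0,0,1.])
    D=T[:3,:3]@D; o=T[:3,3]; return o+D*(z-o[2])/D[2]
E
python3 - <<'E'
from h import *
print(wray("1",319,222,.09), "cup",wray("1",477,151,.08))
for n in ["scene1","side1"]:
    im,P=cloud(n); I=im.astype(int)
    x,y,z=P[...,0],P[...,1],P[...,2]
    box=lambda a,b,c,d,e,f:(x>a)&(x<b)&(y>c)&(y<d)&(z>e)&(z<f)
    if n=="scene1":
        for k,(u,v) in dict(tipm=(330,95),bendm=(337,121),endm=(472,228),tipp=(404,40),bendp=(412,64),endp=(545,165),c1=(493,213),c2=(546,168),c3=(582,200),c4=(530,244), b1=(362,353),b2=(513,478),b3=(612,388)).items():
            uu,vv=280+u/4,140+v/4
            K,T=load(n)[2:]
            zz=dict(tip=.233,ben=.21,end=.215).get(k[:3],.225)
            if k[0]=='b' and k[:3]!='ben': zz=.03
            D=T[:3,:3]@np.array([(uu-K[0,2])/K[0,0],(vv-K[1,2])/K[1,1],1]); o=T[:3,3]
            print(k,np.round((o+D*(zz-o[2])/D[2])[:2],3), np.round(P[int(round(vv)),int(round(uu))],3))
    m=box(.46,.6,.15,.32,.17,.26)
    for nm,s in (("-",-1),("+",1)):
        l=.2345-.117*(x-.55)
        Q=P[m&(s*(y-l)>0)&(abs(y-l)<.06)]
        A=Q[(Q[:,0]>.52)]; 
        f=np.polyfit(A[:,0],A[:,1],1); print(n,nm,len(Q),f,np.polyval(f,.55),"tip",np.round(Q[Q[:,2]>.225].mean(0),3), np.round(Q.min(0),3),np.round(Q.max(0),3))
E
```

```text
[0.43542153 0.0180141  0.09      ] cup [0.37284851 0.15650006 0.08      ]
tipm [0.492 0.203] [0.491 0.204 0.23 ]
bendm [0.499 0.205] [0.502 0.2   0.217]
endm [0.622 0.187] [0.624 0.183 0.221]
tipp [0.501 0.275] [0.501 0.274 0.234]
bendp [0.508 0.28 ] [0.51  0.275 0.216]
endp [0.629 0.262] [0.631 0.255 0.223]
c1 [0.629 0.199] [0.629 0.196 0.229]
c2 [0.634 0.252] [0.633 0.252 0.224]
c3 [0.666 0.245] [0.606 0.423 0.001]
c4 [0.661 0.194] [0.659 0.197 0.22 ]
b1 [0.568 0.173] [0.566 0.173 0.029]
b2 [0.713 0.158] [0.711 0.164 0.016]
b3 [0.725 0.267] [ 0.72   0.288 -0.   ]
scene1 - 167 [-0.10146427  0.25199259] 0.19618723465900367 tip [0.491 0.204 0.231] [0.486 0.188 0.205] [0.599 0.213 0.236]
scene1 + 151 [-0.10983058  0.32927075] 0.26886393174220025 tip [0.5   0.275 0.23 ] [0.494 0.26  0.208] [0.599 0.28  0.235]
side1 - 236 [-0.10552991  0.25877714] 0.20073568553918386 tip [0.488 0.209 0.231] [0.483 0.19  0.206] [0.6   0.213 0.236]
side1 + 241 [-0.11526519  0.33632982] 0.2729339629879911 tip [0.496 0.279 0.23 ] [0.492 0.262 0.205] [0.599 0.286 0.238]
```

```bash
python3 -m inch '[[1,[0,0,50],0],[1,[0,0,95],0],[1,[0,0,120],0],[1,[0,0,130],0],[1,[0,0,140],0]]' ; python3 -m inch '[[1,[0,0,6],0],[1,[0,0,10],0],[1,[0,0,13],0],[1,[0,0,14],0],[1,[0,0,14],0]]'
```

```text
time_s: 2.17
ee_pos: [0.4391, 0.018, 0.0802]
ee_rot: [3.142, -0.0, 3.14]
ft_force: [-4.8, 0.7, 7.3]
finger_gap: 0.0005
time_s: 2.8
ee_pos: [0.4394, 0.018, 0.0701]
ee_rot: [-3.141, -0.002, 3.141]
ft_force: [-18.6, 3.4, 35.8]
finger_gap: 0.0008
```

```bash
python3 -m inch '[[1,[0,0,-1],0],[1,[0,0,-1],0],[1,[0,0,-1],0],[1,[0,0,-1],0],[1,[0,0,-1],0]]'
python3 - <<'E'
from h import *
for n in ["side","wrist"]: grab(n,"2")
crop("side2",300,220,420,340,5,"s2")
E
python3 -m inch '[[1,[0,0,-10],0],[1,[0,0,-30],0],[1,[0,0,-80],0],[1,[0,0,-140],0],[1,[0,0,-200],0]]'
```

```text
time_s: 3.42
ee_pos: [0.4393, 0.018, 0.0702]
ee_rot: [-3.141, -0.001, 3.141]
ft_force: [-14.8, 1.9, 27.3]
finger_gap: 0.0004
time_s: 4.15
ee_pos: [0.4394, 0.0179, 0.2697]
ee_rot: [-3.141, 0.003, 3.14]
ft_force: [1.0, 0.0, -0.5]
finger_gap: 0.0004
```

View pics/s2.png

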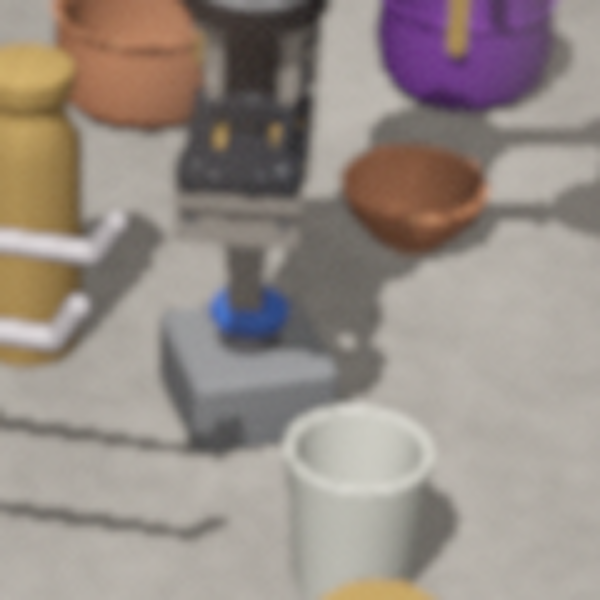

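```bash
python3 -m inch '[[-1,[-15,-55,0],10],[-1,[-30,-110,0],20],[-1,[-45,-165,0],30],[-1,[-60,-220,0],40],[-1,[-75,-275,0],46]]'
python3 - <<'E'
from h import *
grab("scene","3"); grab("wrist","3"); grab("side","3")
crop("wrist3",0,0,640,480,1,"w3"); crop("scene3",170,250,330,370,5,"s3")
from cell import env
s=env.get_state(); print(s["ee_pos"],s["ee_rot"],s["finger_gap"])
E
```

```text
time_s: 4.78
ee_pos: [0.5149, -0.2594, 0.2679]
ee_rot: [3.141, 0.003, 2.333]
ft_force: [0.6, -0.1, 0.5]
finger_gap: 0.0485
[ 0.51426965 -0.25946707  0.26673771] [3.14153273e+00 8.09198266e-04 2.33474249e+00] 0.06024349463112166
```

View pics/w3.png

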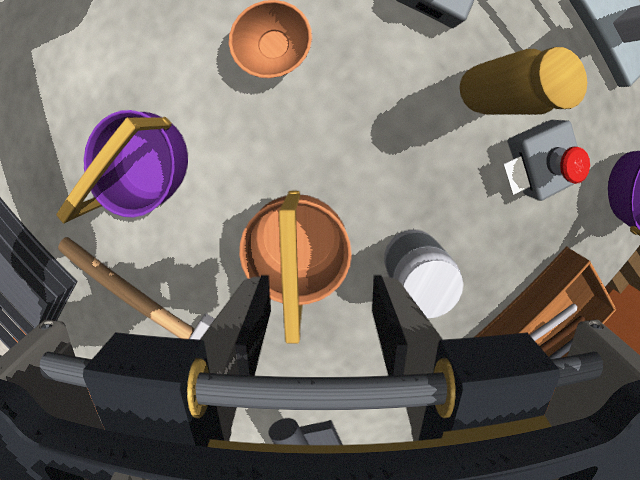

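View pics/s3.png

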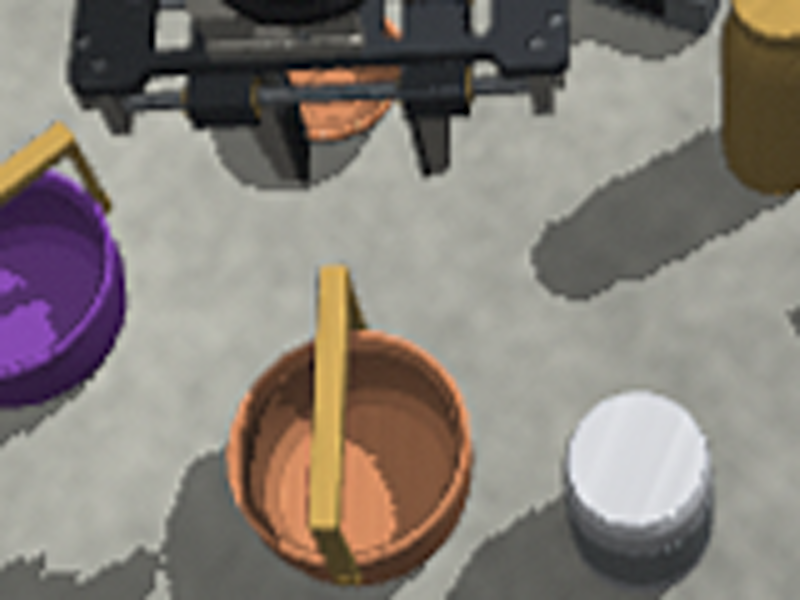

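Run:
```python
from h import *
a=wray("3",289,194,.14);b=wray("3",291,341,.14); c=(a+b)/2; print(a,b,c,np.linalg.norm(a-b),np.degrees(np.arctan2(*(a-b)[1::-1])))
for n in ["scene3","side3"]:
    im,P=cloud(n); x,y,z=P[...,0],P[...,1],P[...,2]
    m=(x>.4)&(x<.65)&(y>-.45)&(y<-.2)&(z>.132)&(z<.148)
    print(n,cv2.minAreaRect((P[m][:,:2]*1000).astype(np.float32)),m.sum())
from cell import env
s=env.get_state(); p=s["ee_pos"]; yaw=s["ee_rot"][2]
tx=np.array([np.cos(yaw),np.sin(yaw)]); ty=np.array([np.sin(yaw),-np.cos(yaw)])
for t in ([.531,-.3215],c[:2]): d=np.array(t)-p[:2]; print(t,"tool dx,dy mm",d@tx*1000,d@ty*1000)
print("jaw dir",np.degrees(np.arctan2(ty[1],ty[0])))
```

```text
[ 0.47755048 -0.26235222  0.14      ] [ 0.57133031 -0.36552511  0.14      ] [ 0.52444039 -0.31393867  0.14      ] 0.13942489954338233 132.26952297907226
scene3 ((530.8667602539062, -321.17694091796875), (14.590201377868652, 128.79173278808594), 43.28416442871094) 346
side3 ((529.4998168945312, -319.4103088378906), (19.600040435791016, 133.53826904296875), 41.7917366027832) 145
[0.531, -0.3215] tool dx,dy mm -56.36837337861234 -30.83173403702995
[ 0.52444039 -0.31393867] tool dx,dy mm -46.370463954020614 -30.337751581273547
jaw dir 43.770890718217615
```

```bash
python3 -m inch '[[-1,[-35,-20,0],0],[-1,[-57,-32,20],0],[-1,[-57,-32,60],0],[-1,[-57,-32,80],0],[-1,[-57,-32,80],0]]'
python3 - <<'E'
from h import *
grab("scene","4"); grab("wrist","4"); 
crop("wrist4",0,0,640,480,1,"w4")
from cell import env
s=env.get_state(); print(s["ee_pos"],s["ee_rot"],s["finger_gap"])
E
```

```text
time_s: 5.55
ee_pos: [0.5301, -0.3187, 0.1856]
ee_rot: [-3.142, -0.003, 2.34]
ft_force: [0.3, 1.2, 0.6]
finger_gap: 0.0922
[ 0.53132277 -0.32012376  0.18838001] [3.14133285e+00 2.41172380e-03 2.33951636e+00] 0.09197685850329018
```

View pics/w4.png

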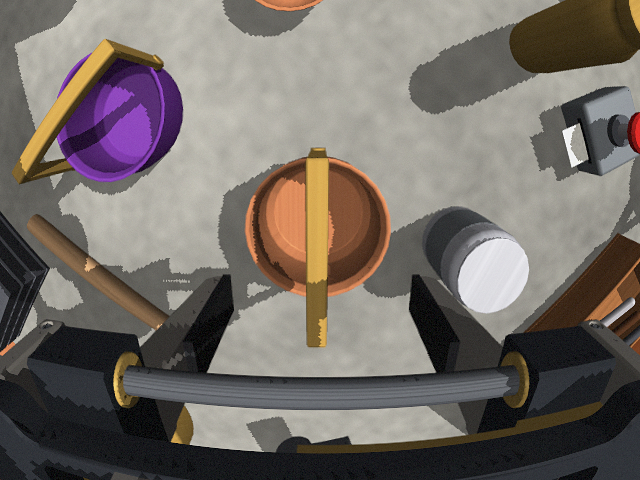

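```bash
python3 -m inch '[[-1,[0,0,30],0],[-1,[0,0,55],0],[-1,[0,0,72],0],[-1,[0,0,72],0],[0.3,[0,0,72],0]]' 35; python3 -m inch '[[1,[0,0,0],0],[1,[0,0,0],0],[1,[0,0,0],0],[1,[0,0,0],0],[1,[0,0,0],0]]'; python3 -m inch '[[1,[0,0,0],0],[1,[0,0,0],0],[1,[0,0,-2],0],[1,[0,0,-5],0],[1,[0,0,-10],0]]'
python3 - <<'E'
from h import *
grab("scene","5"); grab("side","5")
crop("scene5",180,260,340,380,5,"s5")
E
```

```text
time_s: 6.28
ee_pos: [0.5314, -0.3209, 0.1163]
ee_rot: [3.141, 0.003, 2.339]
ft_force: [-0.2, -0.8, 0.1]
finger_gap: 0.084
time_s: 6.9
ee_pos: [0.5305, -0.3202, 0.1146]
ee_rot: [3.142, -0.0, 2.339]
ft_force: [-0.7, 0.5, 0.6]
finger_gap: 0.0339
time_s: 7.52
ee_pos: [0.5303, -0.3199, 0.1244]
ee_rot: [-3.142, -0.001, 2.339]
ft_force: [0.5, 0.3, -2.6]
finger_gap: 0.0135
```

View pics/s5.png

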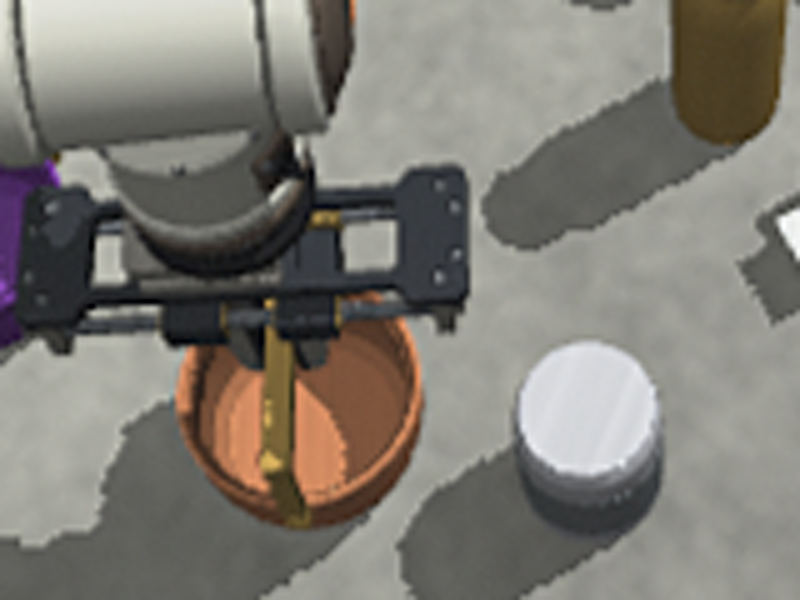

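```bash
python3 -m inch '[[1,[0,0,-20],0],[1,[0,0,-55],0],[1,[0,0,-95],0],[1,[0,0,-140],0],[1,[0,0,-176],0]]' 45
python3 - <<'E'
from h import *
from cell import env
s=env.get_state(); print(s["ee_pos"],s["ee_rot"],s["finger_gap"],s["ft_force"],s["moment"])
for n in("scene","side","wrist"): grab(n,"6")
crop("scene6",150,220,350,370,4,"s6"); crop("side6",220,100,420,250,4,"t6");crop("wrist6",0,0,640,480,1,"w6")
for n in ["scene6","side6"]:
    im,P=cloud(n); x,y,z=P[...,0],P[...,1],P[...,2]
    m=(x>.4)&(x<.65)&(y>-.45)&(y<-.2)&(z>.31)&(z<.34)&(im[...,0].astype(int)>im[...,2]+30)
    print(n,cv2.minAreaRect((P[m][:,:2]*1000).astype(np.float32)),m.sum(),np.percentile(z[m],[5,50,90]))
E
```

```text
time_s: 8.25
ee_pos: [0.5309, -0.3205, 0.3045]
ee_rot: [3.141, 0.004, 2.339]
ft_force: [0.3, -0.1, -3.8]
finger_gap: 0.0135
[ 0.53088003 -0.32046958  0.30451305] [3.14134878 0.00350651 2.33882368] 0.013540315519201053 [ 0.2894326  -0.05257009 -3.79710144] [ 0.04447747 -0.01690854 -0.00229615]
scene6 ((552.6293334960938, -340.6540832519531), (14.17398738861084, 71.82369995117188), 43.61251449584961) 261 [0.3200093  0.33148606 0.33360562]
side6 ((534.9636840820312, -320.7576599121094), (44.216148376464844, 139.99732971191406), 53.769474029541016) 181 [0.31457868 0.33157424 0.33771105]
```

View pics/s6.png

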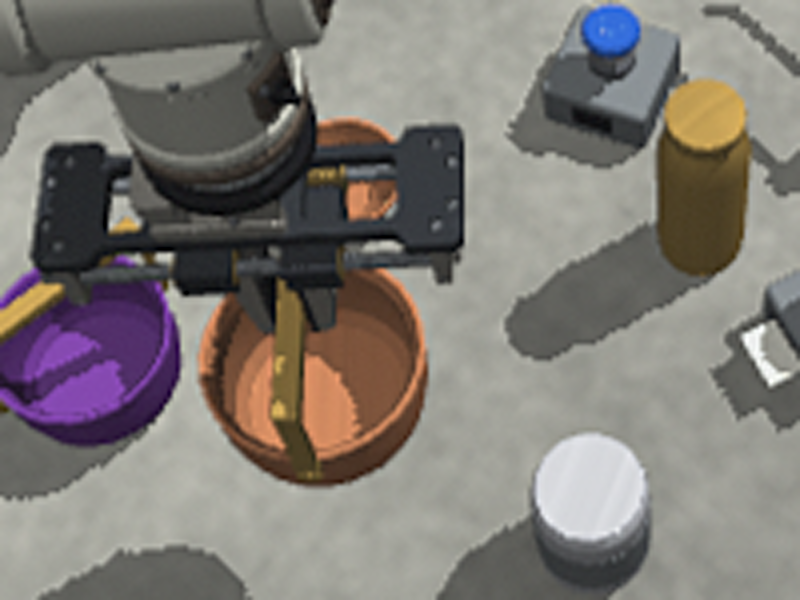

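View pics/t6.png

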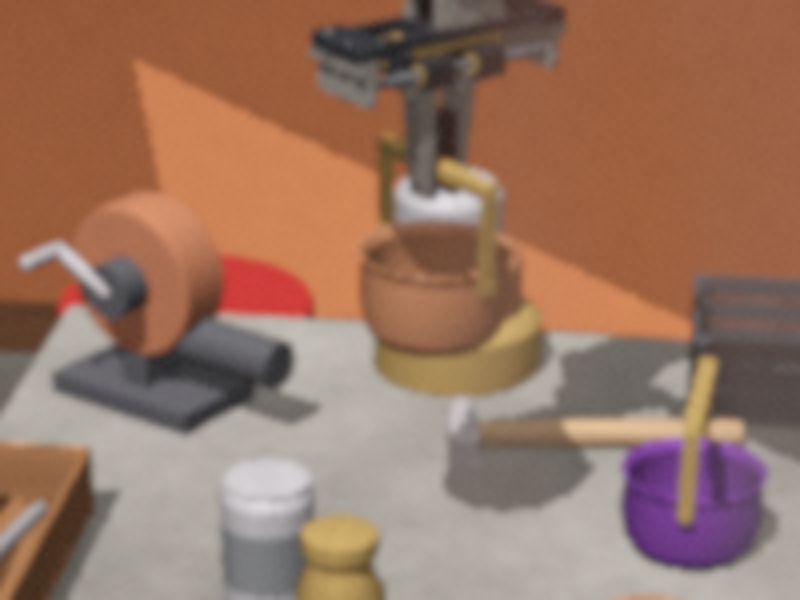

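View pics/w6.png

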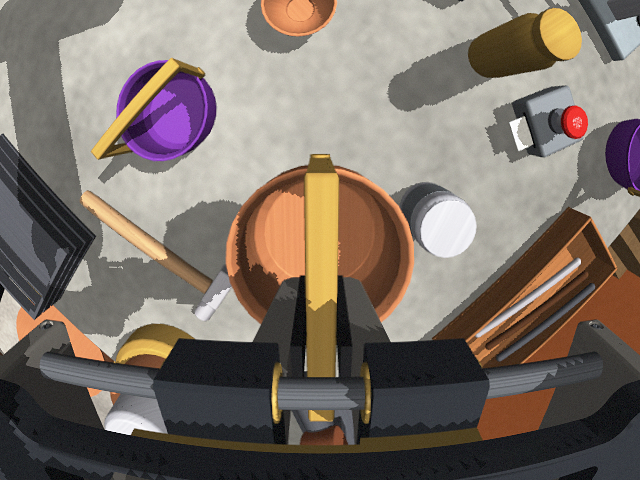

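```bash
python3 -m inch '[[1,[20,9,0],5],[1,[60,26,0],10],[1,[110,48,0],20],[1,[160,70,0],30],[1,[210,92,0],40]]'
python3 - <<'E'
import numpy as np
from cell import env
s=env.get_state(); p=s["ee_pos"]; yaw=s["ee_rot"][2]; print(p,yaw,s["ft_force"],s["finger_gap"])
pc=np.array([.5303,-.3203])+.210*np.array([np.cos(2.339),np.sin(2.339)])+.092*np.array([np.sin(2.339),-np.cos(2.339)]); print("cmd",pc)
yc=2.339-np.radians(40)
tx=np.array([np.cos(yc),np.sin(yc)]); ty=np.array([np.sin(yc),-np.cos(yc)])
for t in([.43,0.0],[.425,.25]): d=np.array(t)-pc; print(t,d@tx*1000,d@ty*1000)
E
```

```text
time_s: 9.02
ee_pos: [0.4491, -0.1032, 0.2982]
ee_rot: [-3.139, -0.002, 1.634]
ft_force: [0.3, 1.0, -2.9]
finger_gap: 0.0136
[ 0.44912436 -0.1032402   0.29821653] 1.6344512797200168 [ 0.30283831  1.03551014 -2.91046155] 0.013599055899464254
cmd [ 0.45054537 -0.10535071]
[0.43, 0.0] 106.53064775493029 -13.118860643297099
[0.425, 0.25] 356.26721190007464 -0.6029296360491945
```

```bash
python3 -m inch '[[1,[50,-6,0],5],[1,[100,-12,0],10.5],[1,[150,-13,0],10.5],[1,[200,-8,0],10.5],[1,[250,-6,0],10.5]]';  python3 -m inch '[[1,[50,0,0],0],[1,[85,0,0],0],[1,[105,0,0],0],[1,[105,0,0],0],[1,[105,0,0],0]]'
python3 - <<'E'
import numpy as np
from h import *
from cell import env
s=env.get_state(); p=s["ee_pos"]; yaw=s["ee_rot"][2]; print(p,yaw,s["ft_force"],s["finger_gap"])
for n in("scene","side","wrist"): grab(n,"7")
crop("scene7",200,20,440,200,3,"s7"); crop("side7",200,160,440,340,3,"t7");crop("wrist7",0,0,640,480,1,"w7")
E
```

```text
time_s: 9.65
ee_pos: [0.4262, 0.1452, 0.2985]
ee_rot: [-3.139, 0.001, 1.457]
ft_force: [0.0, 0.6, -2.9]
finger_gap: 0.0133
time_s: 10.28
ee_pos: [0.4388, 0.2472, 0.2994]
ee_rot: [-3.14, 0.001, 1.457]
ft_force: [-0.7, -0.7, -2.9]
finger_gap: 0.0137
[0.4387658  0.24721398 0.29935553] 1.457027153250391 [-0.69721647 -0.68641416 -2.89018928] 0.013715327835077583
```

View pics/s7.png

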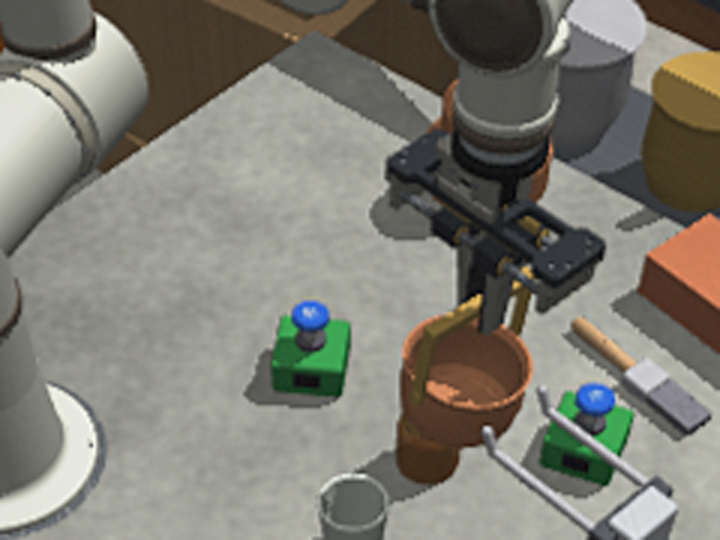

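View pics/t7.png

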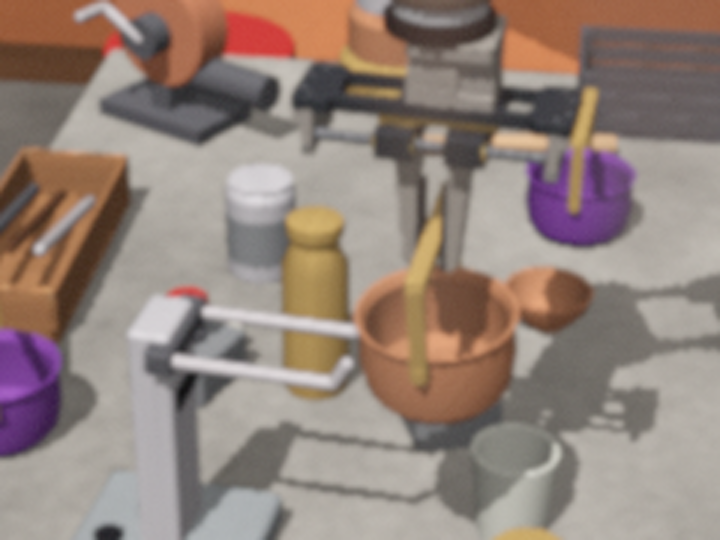

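View pics/w7.png

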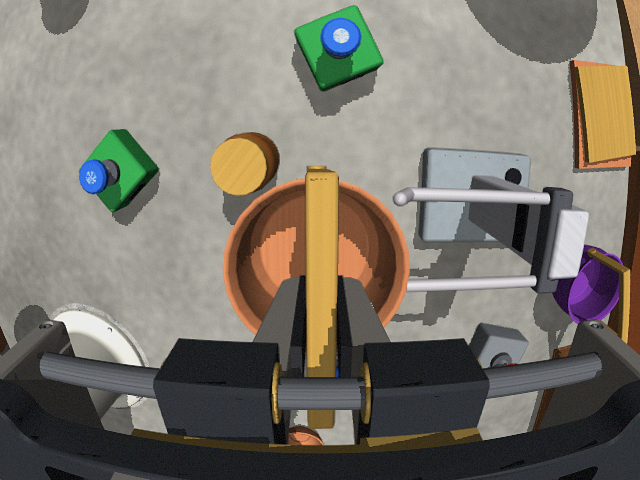

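```bash
python3 -m inch '[[1,[0,-15,0],0],[1,[0,-30,0],0],[1,[0,-30,20],0],[1,[0,-30,45],0],[1,[0,-30,65],0]]'
python3 - <<'E'
import numpy as np
from h import *
S=np.array([.534,.2372]); ex=np.array([.9936,-.113]); ey=np.array([.113,.9936])
from cell import env
for k,u,v,z in (("tip+",402,197,.230),("end+",548,198,.215),("p-",415,287,.215),("end-",535,283,.215)):
    p=wray("7",u,v,z)[:2]; d=p-S; print(k,p,d@ex,d@ey)
s=env.get_state(); print(s["ee_pos"]); d=s["ee_pos"][:2]-S; print("tcp in stand",d@ex,d@ey,s["ft_force"])
for n in("scene","side","wrist"): grab(n,"8")
crop("side8",220,180,420,330,4,"t8");crop("wrist8",0,0,640,480,1,"w8")
im,P=cloud("side8"); x,y,z=P[...,0],P[...,1],P[...,2]
m=(x>.33)&(x<.5)&(y>.1)&(y<.36)&(z>.235)&(z<.28)&(im[...,0].astype(int)>im[...,2]+30)
print(cv2.minAreaRect((P[m][:,:2]*1000).astype(np.float32)),m.sum(),np.percentile(z[m],[5,50,90,98]))
E
```

```text
time_s: 11.05
ee_pos: [0.4083, 0.2515, 0.2349]
ee_rot: [-3.141, 0.0, 1.458]
ft_force: [-0.7, -0.4, -3.6]
finger_gap: 0.0136
tip+ [0.49704682 0.27856015] -0.04139037749664529 0.03691973425943931
end+ [0.62293442 0.2638679 ] 0.08535177148538318 0.03654681768161948
p- [0.50696683 0.20411012] -0.0231209965999112 -0.03593285203614342
end- [0.61565913 0.19082826] 0.0863765213940081 -0.03684748375267414
[0.4082789  0.25150557 0.2348745 ]
tcp in stand -0.1265330105449346 7.526294633224823e-06 [-0.74087099 -0.36703789 -3.60161024]
((403.48114013671875, 260.1053466796875), (122.35948181152344, 35.60849380493164), 76.05621337890625) 261 [0.23959677 0.25562993 0.2622157  0.26930045]
```

View pics/t8.png

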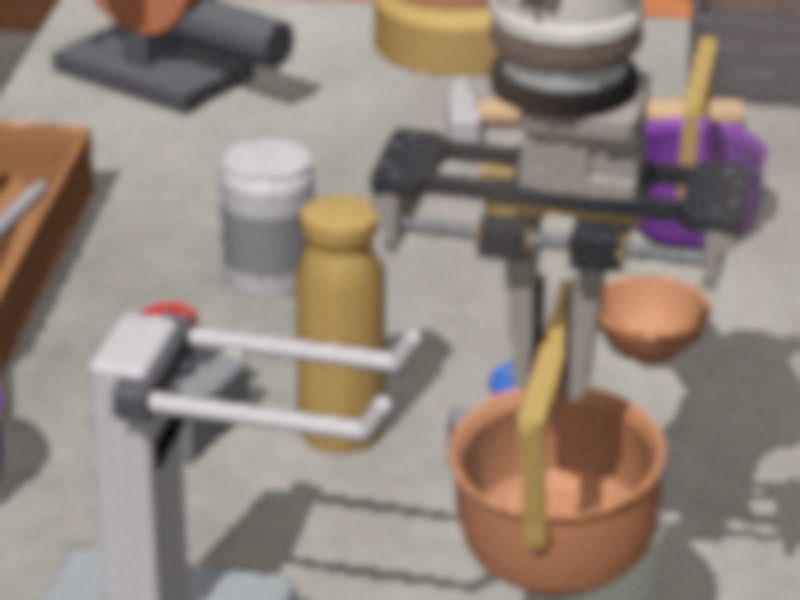

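View pics/w8.png

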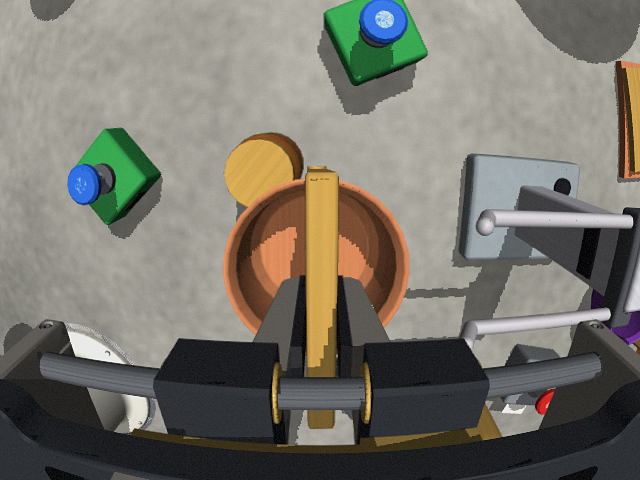

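```bash
python3 -m inch '[[1,[0,15,0],0],[1,[0,40,0],0],[1,[0,70,0],0],[1,[0,95,0],0],[1,[0,115,0],0]]'; python3 -m inch '[[1,[0,10,0],0],[1,[0,15,0],0],[1,[0,15,0],0],[1,[0,15,0],0],[1,[0,15,0],0]]';python3 - <<'E'
import numpy as np
from h import *
S=np.array([.534,.2372]); ex=np.array([.9936,-.113]); ey=np.array([.113,.9936])
from cell import env
s=env.get_state(); d=s["ee_pos"][:2]-S; print("tcp in stand",d@ex,d@ey,s["ee_pos"],s["ft_force"])
for n in("scene","side","wrist"): grab(n,"9")
crop("side9",200,180,400,330,4,"t9");crop("wrist9",0,0,640,480,1,"w9");crop("scene9",280,100,480,250,4,"s9")
E
```

```text
time_s: 11.82
ee_pos: [0.5263, 0.238, 0.2368]
ee_rot: [3.139, -0.001, 1.457]
ft_force: [0.5, 0.9, -3.2]
finger_gap: 0.0135
time_s: 12.45
ee_pos: [0.5383, 0.2369, 0.2357]
ee_rot: [3.142, -0.0, 1.458]
ft_force: [-0.3, 0.4, -2.8]
finger_gap: 0.0133
tcp in stand 0.004296687116957062 0.00017247826716304039 [0.53828864 0.23688585 0.23571208] [-0.27433434  0.35522254 -2.83231582]
```

View pics/t9.png

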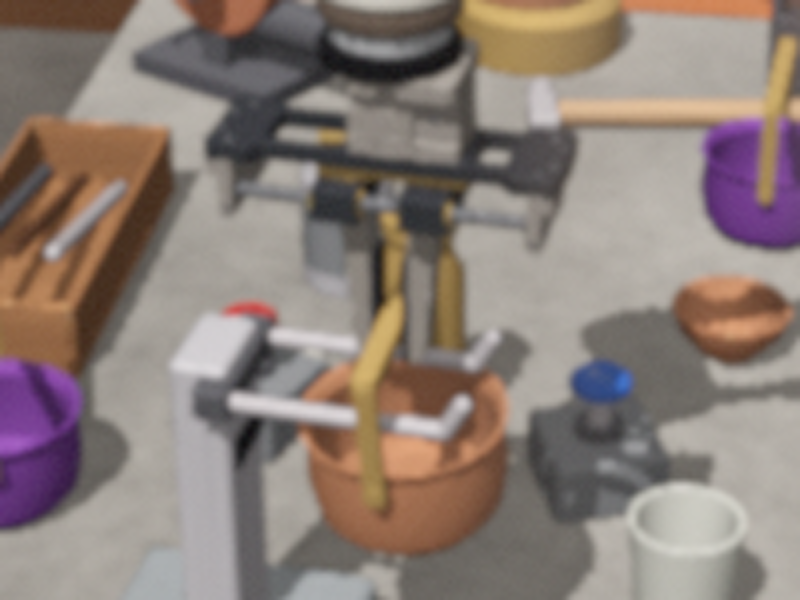

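View pics/s9.png

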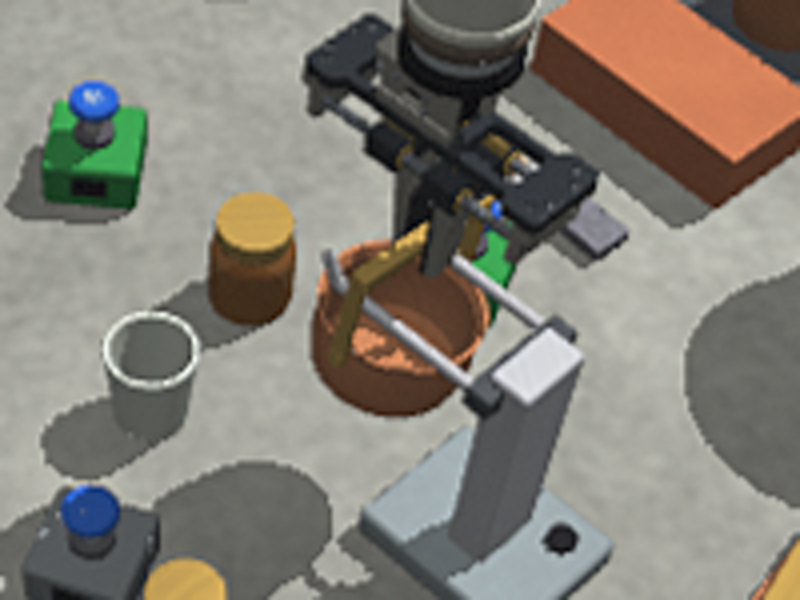

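View pics/w9.png

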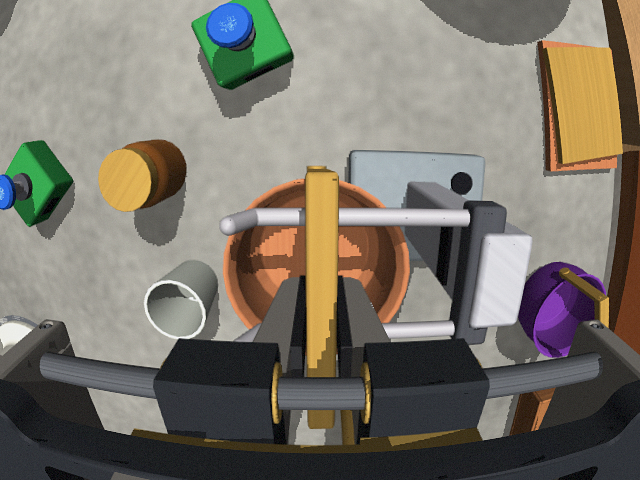

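```bash
python3 -m inch '[[1,[0,0,10],0],[1,[0,0,20],0],[1,[0,0,27],0],[1,[0,0,30],0],[1,[0,0,32],0]]'; python3 -m inch '[[1,[0,0,1],0],[1,[0,0,1],0],[1,[0,0,2],0],[1,[0,0,3],0],[1,[0,0,3],0]]'
```

```text
time_s: 13.22
ee_pos: [0.5388, 0.2367, 0.2039]
ee_rot: [3.141, -0.0, 1.457]
ft_force: [-1.8, -2.2, 2.0]
finger_gap: 0.0134
time_s: 13.85
ee_pos: [0.5392, 0.2366, 0.2021]
ee_rot: [3.14, -0.0, 1.457]
ft_force: [-3.3, -2.4, 6.9]
finger_gap: 0.0136
```

```bash
python3 -m inch '[[1,[0,0,-2],0],[1,[0,0,-2],0],[0.6,[0,0,-2],0],[0.5,[0,0,-2],0],[0.3,[0,0,-2],0]]' 20; python3 -m inch '[[0.1,[0,0,0],0],[0,[0,0,0],0],[0,[0,0,0],0],[0,[0,0,0],0],[0,[0,0,0],0]]'
python3 - <<'E'
from h import *
from cell import env
s=env.get_state(); print(s["ee_pos"],s["ft_force"],s["finger_gap"])
for n in("scene","side","wrist"): grab(n,"10")
crop("side10",200,180,400,330,4,"t10");crop("wrist10",0,0,640,480,1,"w10");crop("scene10",280,100,480,250,4,"s10")
E
```

```text
time_s: 14.48
ee_pos: [0.5387, 0.2367, 0.2026]
ee_rot: [3.141, -0.0, 1.457]
ft_force: [-0.5, -0.3, 0.2]
finger_gap: 0.0306
time_s: 15.1
ee_pos: [0.5387, 0.2367, 0.2026]
ee_rot: [-3.142, 0.0, 1.457]
ft_force: [-0.2, -0.2, 0.6]
finger_gap: 0.0459
[0.53867029 0.23669204 0.20259536] [-0.1870853  -0.22894667  0.61024684] 0.04593889773407642
```

View pics/t10.png

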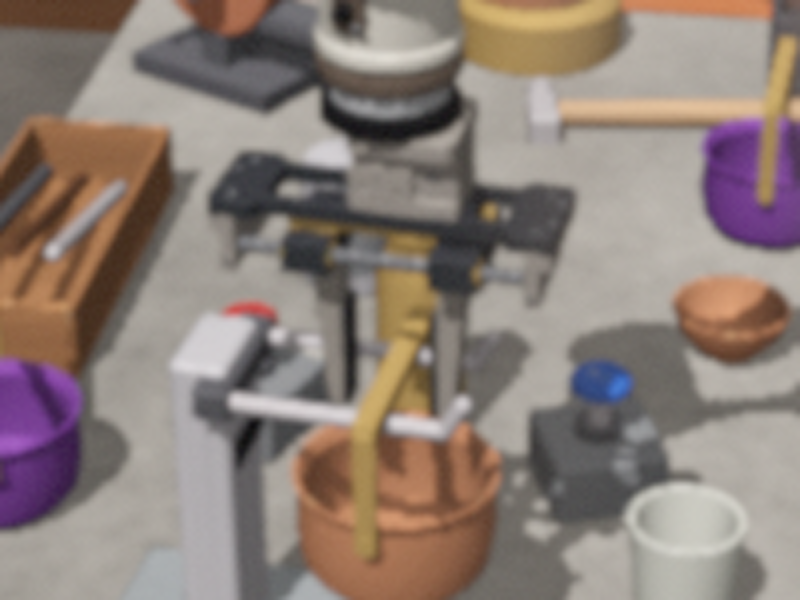

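View pics/w10.png

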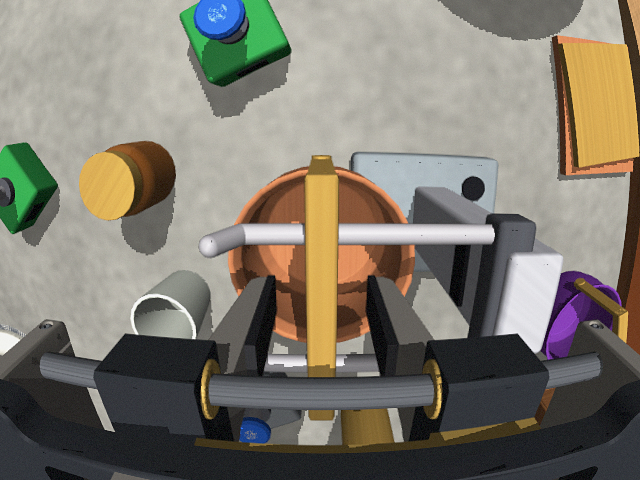

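```bash
python3 -m inch '[[0,[0,0,-10],0],[0,[0,0,-30],0],[0,[0,0,-60],0],[0,[0,0,-90],0],[0,[0,0,-110],0]]'
python3 - <<'E'
from h import *
from cell import env
s=env.get_state(); p=s["ee_pos"]; yaw=s["ee_rot"][2]; print(p,yaw,s["ft_force"],s["finger_gap"])
tx=np.array([np.cos(yaw),np.sin(yaw)]); ty=np.array([np.sin(yaw),-np.cos(yaw)])
for t in([.684,-.0295],): d=np.array(t)-p[:2]; print(t,d@tx*1000,d@ty*1000)
for n in("scene","side","wrist"): grab(n,"11")
crop("side11",200,180,400,330,4,"t11");crop("wrist11",0,0,640,480,1,"w11")
S=np.array([.534,.2372]); ex=np.array([.9936,-.113]); ey=np.array([.113,.9936])
for n in("scene11","side11"):
    im,P=cloud(n); x,y,z=P[...,0],P[...,1],P[...,2]
    m=(x>.45)&(x<.62)&(y>.15)&(y<.33)&(z>.219)&(z<.235)&(im[...,0].astype(int)>im[...,2]+30)
    Q=P[m]; r=cv2.minAreaRect((Q[:,:2]*1000).astype(np.float32)); d=np.array(r[0])/1000-S
    print(n,r,"stand",d@ex,d@ey,np.percentile(Q[:,2],[10,50,90]))
E
```

```text
time_s: 15.88
ee_pos: [0.5392, 0.2368, 0.3154]
ee_rot: [3.139, -0.001, 1.457]
ft_force: [0.2, 0.7, -1.0]
finger_gap: 0.0456
[0.53922495 0.23683086 0.31535204] 1.4574235129729889 [ 0.16973979  0.7310574  -0.98737339] 0.045597590882817424
[0.684, -0.0295] -248.24265133840194 173.97565402178634
scene11 ((540.2239379882812, 235.53948974609375), (128.81039428710938, 15.655896186828613), 82.75657653808594) stand 0.006371742443847652 -0.0009465779956054525 [0.22264987 0.22759501 0.23047262]
side11 ((546.2318115234375, 225.21632385253906), (88.73011016845703, 145.10540771484375), 31.1622371673584) stand 0.013507683334350528 -0.01052478591796875 [0.22154625 0.22698019 0.22951053]
```

View pics/t11.png

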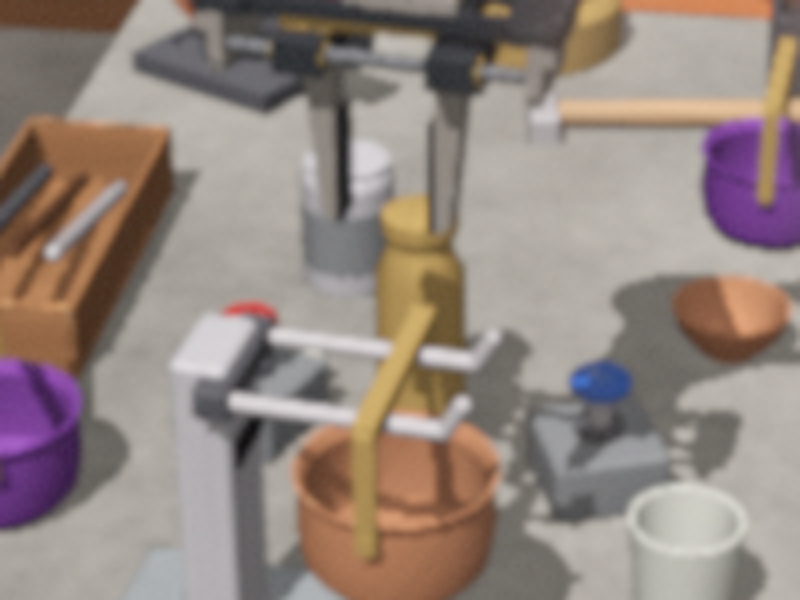

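View pics/w11.png

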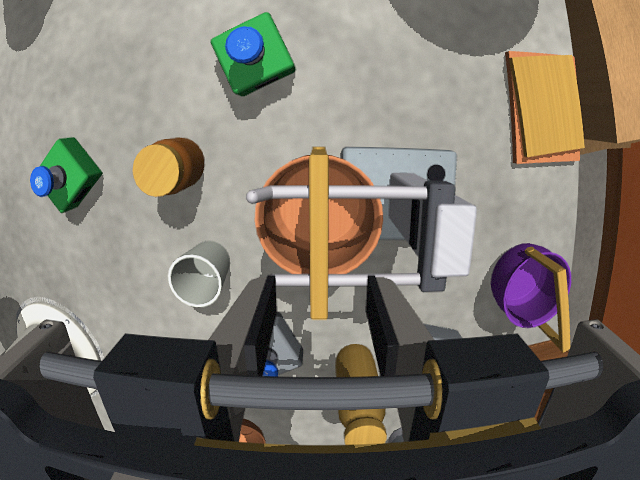

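```bash
python3 -c "
from cell import env
print(env.get_state()['joints'])"; python3 -m inch '[[0.5,[-45,32,0],10],[1,[-90,63,0],20],[1,[-135,95,0],30],[1,[-180,126,0],40],[1,[-225,158,0],50]]'; python3 -c "
from cell import env
s=env.get_state();print(s['joints'],s['ee_pos'],s['ee_rot'])"
```

```text
[2.08838772e-01 1.46207529e-01 1.41586591e+00 2.06463436e-05
 1.57616680e+00 3.22214949e-01]
time_s: 16.65
ee_pos: [0.6703, -0.0062, 0.311]
ee_rot: [-3.14, 0.002, 0.579]
ft_force: [0.9, -0.0, -0.1]
finger_gap: 0.0003
[-1.89209747e-01  3.70144881e-01  1.15597820e+00  1.61273175e-04
  1.61777659e+00  8.02631461e-01] [ 0.67029175 -0.00622964  0.31101117] [-3.13987383e+00  1.54722843e-03  5.78963836e-01]
```

```bash
python3 -m inch '[[1,[-2,15,10],10],[1,[-2,28,30],20],[1,[-2,28,60],30],[1,[-2,28,90],33],[1,[-2,28,105],33]]'
python3 - <<'E'
from h import *
from cell import env
grab("wrist","12"); crop("wrist12",0,0,640,480,1,"w12")
s=env.get_state(); print(s["ee_pos"],s["ee_rot"])
E
```

```text
time_s: 17.27
ee_pos: [0.6824, -0.0289, 0.204]
ee_rot: [-3.14, 0.005, 0.009]
ft_force: [-0.1, -0.1, 0.3]
finger_gap: 0.0005
[ 0.68192062 -0.02878573  0.20274416] [-3.14008743  0.00667037  0.00978944]
```

View pics/w12.png

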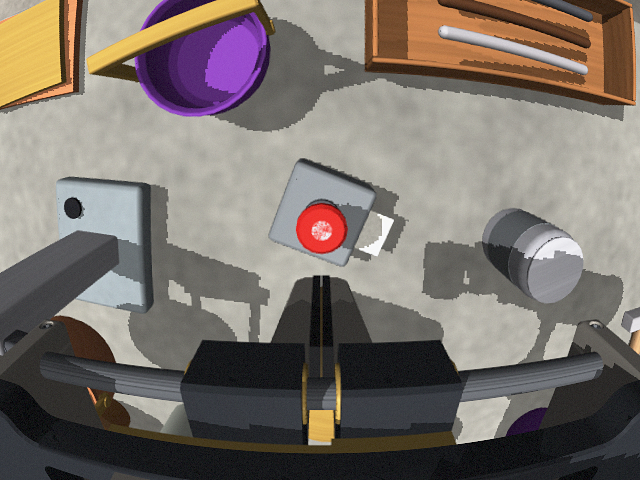

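```bash
python3 -c "
from h import *
print(wray('12',322,229,.09))"; python3 -m inch '[[1,[1,0,50],0],[1,[2,0,85],0],[1,[2,0,105],0],[1,[2,0,112],0],[1,[2,0,120],0]]' ; python3 -m inch '[[1,[0,0,6],0],[1,[0,0,11],0],[1,[0,0,15],0],[1,[0,0,17],0],[1,[0,0,17],0]]'
```

```text
[ 0.6834606  -0.02799292  0.09      ]
time_s: 17.95
ee_pos: [0.6873, -0.0294, 0.0893]
ee_rot: [3.141, -0.003, 0.009]
ft_force: [-2.6, 0.5, 3.2]
finger_gap: 0.0007
time_s: 18.58
ee_pos: [0.6873, -0.0294, 0.0735]
ee_rot: [3.141, -0.003, 0.009]
ft_force: [-3.5, 0.8, 10.6]
finger_gap: 0.0002
```

Not at the stop yet (about 16.5 mm); press further.

```bash
python3 -m inch '[[1,[0,0,3],0],[1,[0,0,6],0],[1,[0,0,7],0],[1,[0,0,7],0],[1,[0,0,7],0]]'; python3 -m inch '[[1,[0,0,0],0],[1,[0,0,0],0],[1,[0,0,0],0],[1,[0,0,0],0],[1,[0,0,0],0]]'
python3 - <<'E'
from h import *
from cell import env
s=env.get_state(); print(s["ee_pos"],s["ft_force"])
grab("side","13"); grab("scene","13"); crop("scene13",280,140,460,320,3,"s13")
E
```

```text
time_s: 19.2
ee_pos: [0.6875, -0.0295, 0.0702]
ee_rot: [3.14, -0.003, 0.009]
ft_force: [-12.1, 2.1, 25.8]
finger_gap: 0.0003
time_s: 19.82
ee_pos: [0.6875, -0.0295, 0.0702]
ee_rot: [3.14, -0.003, 0.009]
ft_force: [-12.6, 2.7, 25.1]
finger_gap: 0.0006
[ 0.68753699 -0.02945311  0.07020743] [-12.62731415   2.73305692  25.08619279]
```

View pics/s13.png

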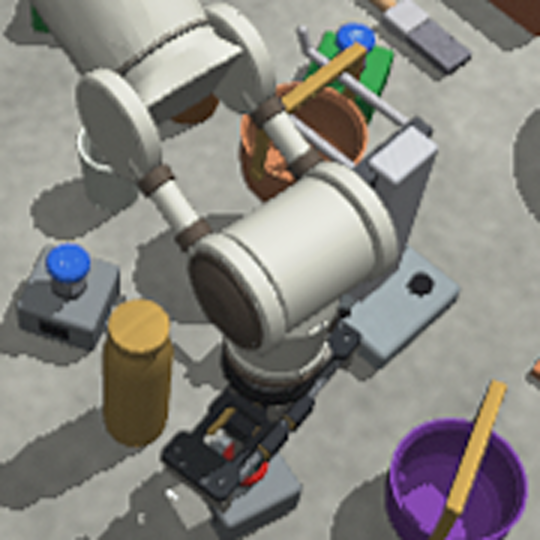

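```bash
python3 -m inch '[[1,[0,0,-10],0],[1,[0,0,-30],0],[1,[0,0,-70],0],[1,[0,0,-120],0],[1,[0,0,-170],0]]'; python3 -m inch '[[1,[0,0,-10],0],[1,[0,0,-20],0],[1,[0,0,-20],0],[1,[0,0,-20],0],[1,[0,0,-20],0]]'
python3 - <<'E'
from h import *
from cell import env
s=env.get_state(); print(s["time_s"],s["ee_pos"],s["ft_force"])
for n in("scene","side","wrist"): grab(n,"14")
crop("scene14",0,0,640,480,1,"s14"); crop("side14",0,0,640,480,1,"t14")
S=np.array([.534,.2372]); ex=np.array([.9936,-.113]); ey=np.array([.113,.9936])
for n in("scene14","side14"):
    im,P=cloud(n); x,y,z=P[...,0],P[...,1],P[...,2]; I=im.astype(int)
    m=(x>.45)&(x<.62)&(y>.15)&(y<.33)&(z>.219)&(z<.235)&(I[...,0]>I[...,2]+30)
    Q=P[m]
    if len(Q)>5:
        r=cv2.minAreaRect((Q[:,:2]*1000).astype(np.float32)); d=np.array(r[0])/1000-S
        print(n,r,"stand",d@ex,d@ey,np.percentile(Q[:,2],[10,50,90]))
    box=lambda a,b,c,d,e,f:(x>a)&(x<b)&(y>c)&(y<d)&(z>e)&(z<f)
    for k,mm in dict(blue=box(.38,.5,-.04,.08,.06,.1)&(I[...,2]>I[...,0]+60),red=box(.6,.75,-.1,.05,.06,.1)&(I[...,0]>I[...,1]+60),tin=box(.58,.75,-.33,-.15,.10,.115),can=box(.5,.65,-.1,.05,.175,.19),cup=box(.3,.48,.08,.24,.074,.09),jar=box(.25,.45,.2,.4,.08,.1)).items():
        if mm.sum()>5: print(k,mm.sum(),np.round(cv2.minAreaRect((P[mm][:,:2]*1000).astype(np.float32))[0]),np.percentile(z[mm],90).round(3))
E
```

```text
time_s: 20.55
ee_pos: [0.6859, -0.0292, 0.2355]
ee_rot: [3.141, -0.0, 0.009]
ft_force: [0.4, 0.5, -1.1]
finger_gap: 0.0006
time_s: 21.18
ee_pos: [0.6854, -0.0291, 0.2521]
ee_rot: [-3.141, 0.002, 0.009]
ft_force: [0.7, 0.2, 0.3]
finger_gap: 0.0008
21.175 [ 0.6854497  -0.02906617  0.25214768] [0.65700466 0.17828597 0.34759438]
blue 151 [439.  16.] 0.094
red 187 [684. -28.] 0.094
tin 592 [ 651. -243.] 0.109
can 280 [563. -33.] 0.181
cup 135 [375. 157.] 0.084
jar 60 [357. 300.] 0.094
side14 ((546.4174194335938, 225.50662231445312), (85.6090316772461, 146.6680450439453), 30.857322692871094) stand 0.013659299627685554 -0.010215371672363279 [0.22196029 0.22718141 0.22918132]
blue 117 [436.  20.] 0.093
red 25 [685. -38.] 0.093
tin 199 [ 649. -238.] 0.109
can 144 [563. -32.] 0.18
cup 196 [373. 157.] 0.082
jar 473 [357. 300.] 0.093
```

View pics/s14.png

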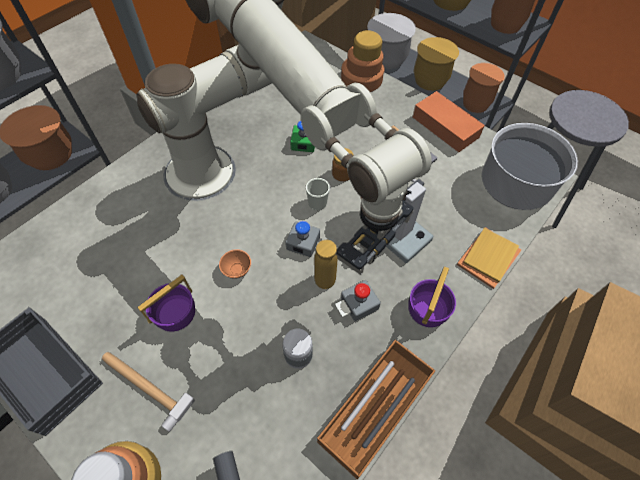

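View pics/t14.png

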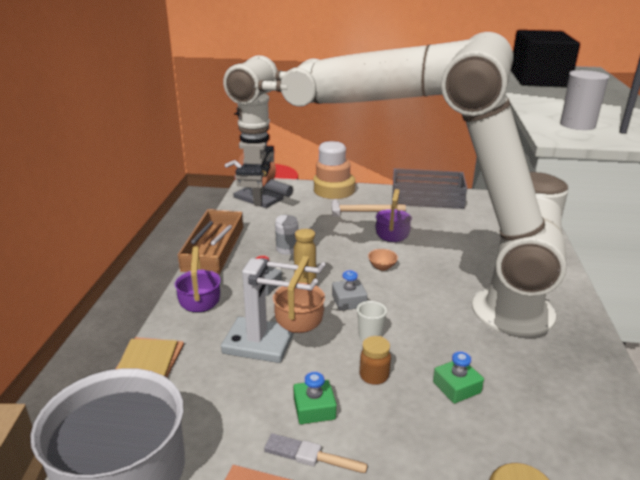

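The pot hangs level on both prongs and both plungers are up. The bystanders I measured (tin, canister, cup, jar) are where they started, and the arm is clear of everything.

```bash
python3 -c "
from cell import job
print(job.finish_job())"
```

```text
the job is handed in; nothing more can be done
None
```

The job is done and handed in at about 21 s; no verdict came back. I did the three steps in order:

1. **Zero:** I pressed the blue plunger with the hook empty. The fingertips stopped at 0.070 m with 27–36 N on the wrist, which is the full 20 mm travel. I held it there for over 0.6 s and let it up.
2. **Hang:** I carried the pot over and lowered it onto both prongs, then released it and raised the gripper clear. The bar measured about 6 mm along and 1 mm sideways from the middle of the hook, level.
3. **Stamp:** My first press on the red plunger ended about 3.5 mm short of its stop. I pressed on without letting it up, reached the stop at the same 0.070 m (25 N), held for over 0.6 s and let it up.

**Last checks:**
- **Plungers:** both heads were back up, with their tops measuring 93–94 mm in both cameras. That is about 3 mm above the true 90 mm, within sensor noise.
- **Pot:** it was hanging still. In the last pictures only the side camera measured the bar, at 14 mm along and −10 mm sideways. It gave the same reading just after release, when the scene camera, seeing the whole bar, gave 6 and −1 mm. I trust the scene figure, because the side view mixed in other parts; both are within limits.
- **Bystanders:** the tin, canister, cup and jar were within a few millimetres of their starting positions, apart from one side-camera tin reading 8 mm off where it only partly saw the lid. I checked the bowl, hammer and brush by eye only, and they looked unmoved.
- **Contact:** the wrist force was close to zero, so the robot was touching nothing.

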